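# Lock the punch depth and mark the sheet

### The job

On the bench punch, turn the depth knob to bring its pointer to the raised rib on the dial's rim, feel for the catch close to it, and pull the knob up all the way so that it locks out. Only then press the punch's plunger fully down to its stop to mark the clipped acrylic sheet, and let it spring all the way back up. Leave the other things on the table where they are.

Things in the scene. Friction and masses are not known exactly. Their poses are not given: they have to be found in the camera images.
- punch: Bench punch, fixed: base plate 140 x 270 x 18 mm; grey column 100 x 100 mm topped by a metal dial (96 mm across, face 85 mm above the table); a grey arm (56 mm wide, top 82 mm high) over a clear acrylic sheet held by a spring clip. Origin: centre of the base's underside, z up; knob axis at x 0, y -60 mm, plunger axis at x 0, y +70 mm.
- knob_grip (a point): On the depth knob's upright axis, 26 mm above the dial face while pushed in; moves with the knob, x towards the pointer, z up. Black knob: round skirt 54 mm across, 1 to 10 mm above the dial face; on it an upright grip bar along x, 46 mm long, 12 mm thick, 10 to 40 mm above the face. Turning takes 0.05 N m; it stays where left.
- pointer_tip (a point): Tip of the small pointer nose (5 mm wide) that sticks out of the knob's skirt at one end of the grip bar; 33 mm from the knob's axis, 6 mm above the dial face. It starts 1.0 to 3.0 rad counter-clockwise (seen from above) of the rib: turn the knob clockwise. The other way it meets an end stop.
- mark_tip (a point): Inner end of the raised dark metal rib (12 x 5 x 8 mm, radial, fixed) on the dial's rim, 36 mm from the knob's axis, 6 mm above the dial face. A hidden catch lets the knob rise only near the rib: its middle is up to 11 degrees to either side of it, open 3 degrees each way. Elsewhere a pulled knob stops after 1 mm: let it down, turn a little, try again.
- knob_pull (a joint): How far the knob is pulled out (up), m: 0 pushed in, 0.012 fully out. It moves against about 3 N of friction and stays where it is left; out, it can no longer turn: locked.
- plunger_top (a point): Centre of the flat top of the plunger's round black head (38 mm across), 132 mm above the table when up; x, y, z as punch.
- plunger (a joint): How far the plunger is pressed down, m: 0 up, 0.012 at its stop. Its spring takes about 4 N to start and 9 N at the stop, and pushes it back up when released.
- tape_roll: Bystander: clear tape roll lying flat, 72 mm across, 19 mm high, in front of the punch; origin: centre of underside.
- eraser: Bystander: white eraser 22 x 55 x 13 mm in front of the punch; origin: centre of underside.
- stapler: Bystander: green stapler 135 x 34 x 50 mm beside the punch's column, long along its x; origin: centre of underside.
- bowl: Bystander: white ceramic bowl, 130 mm across, 55 mm high; origin: centre of underside.
- loose_marker: Bystander: marker pen lying along its x, 133 mm long, 18 mm thick; origin: under its middle.
- glue: Bystander: white glue bottle, 44 mm across, 110 mm high; origin: centre of underside.
- turntable: Bystander: fixed foot of a plastic turntable 170 mm across carrying upright markers, 142 mm high in all; origin: centre of underside.

How it is judged:
On the way, in this order (a step that is already met when the one before it is completed fails the run):
1. the knob is pulled out at least 9 mm with its pointer at the rib (horizontal distance between pointer_tip and mark_tip below 0.012 m and value of joint knob_pull above 0.009 m), for 0.2 s.
2. the plunger is pressed down to its stop (at least 10.5 of 12 mm) (value of joint plunger above 0.0105 m and value of joint knob_pull above 0.009 m), for 0.1 s.
At the end, for the whole second after the job is handed in: The knob is still pulled out at least 9 mm with its pointer tip within 12 mm of the rib's inner end, and the plunger is back up (within 2 mm) (all of step 1 and value of joint plunger below 0.002 m); the robot touches nothing.
It fails at once if the plunger is pressed (over 4 mm) while the knob is not locked out (value of joint plunger above 0.004 m and value of joint knob_pull below 0.007 m).
It fails at once if a bystander is moved more than 25 mm (distance of any of tape_roll, eraser, stapler, bowl, loose_marker, glue from where it was at the start of the episode above 0.025 m).
It also fails if it takes over 64 s, if anything falls off the work surface, if the arm or the gripper's body presses on something with over 40 N, if the wrist force passes 120 N, or if a joint passes its speed limit or range.

### The arm

A 7-joint arm with a two-finger parallel gripper is mounted at the origin on the work surface. World frame = base frame: x ahead of the robot, y to its left, z up, the work surface at z = 0. Lengths are in m, angles in rad, forces in N, time in s.
With the tool pointing down it reaches from about 0.4 to 0.85 m from the base axis. Payload 10.4 kg.
Tool frame: the origin (TCP) lies at the very end of the fingers, on their centre line; the grasp point (between the pads) lies 19 mm behind it; z points along the fingers, y is the line along which they close (so a half turn about z gives the same grasp; the last joint's range is limited). The gripper opens to 85 mm and grips with 20 to 120 N. Pads are 22 mm wide; open, the fingers measure 114 mm over their backs; the gripper's body (76 mm by 85 mm) begins 54 mm behind the grasp point. The pads swing forward as they close: fully open they stand 13 mm farther back than shut.
Start: joints at [-1.361, 0.332, -0.065, 1.46, 0.022, 1.35, -0.088], TCP at [0.144, 0.608, 0.21] pointing down, gripper open.
Joint ranges: [-2.6, 2.6], [-0.5, 2.12], [-1.47, 1.34], [0.16, 2.42], [-1.27, 4.41], [0.06, 2.06], [-2.6, 2.6]. Speed limits (rad/s): [2.22, 2.22, 2.79, 2.79, 3.14, 3.14, 3.14].

### API

Orientations are given as a unit quaternion [x, y, z, w].
In Python, from workcell import * gives the robot as it stands.
- The arm moves only by the tool step_arm, never from a script. Its argument "commands" is one flat list of numbers, 7 for each row, row after row: the finger opening in mm, from 0 to 85.4, then the shift along the world's x, y, z as a fraction of full scale, then the turn, a rotation vector about the world's x, y, z as a fraction of full scale. A call has exactly 10 rows; each row is the pose to reach, as a shift and turn from the pose commanded when the call began, turning the shorter way round; what a row does not reach only later rows make up. Full scale, the value 1, is 0.6 m for a shift and pi rad for a turn. A row lasts 1/8 s, in which the tool goes at most 62.5 mm and 10.7 degrees, less where a joint would pass 70% of its speed; a pose out of reach is approached as far as the arm can. A call with a number of a shift or a turn outside -1 to 1 is refused whole. A call with a gripper value outside its range is refused whole. The fingers move at their own pace and stop on an object; "squeeze" is the grip in N (left out, the last holds). Time passes only in rows, so rows that repeat a pose let the fingers close, or fill a call up. It gives the time, the measured TCP pose, the force, the opening and the grip force at its end, in the units of the state.
- get_obs(): the state, without advancing time (a new reading comes with each control period).
- camera(name): name is "side" or "top" or "wrist"; returns the picture (384x512x3 uint8, red, green, blue); there is no depth.
- camera_params(name): a dict with "mtx" (3x3 intrinsics, pixels), "dist" ([k1, k2, p1, p2, k3] as OpenCV has them; the pictures are not rectified), "extrinsics" (4x4, takes a point from world to camera coordinates); the wrist camera has in their place "tool_from_camera" (4x4, takes a point from camera to tool coordinates, whose origin is the TCP and whose axes are the flange's). Camera axes: x right, y down, z forward; pixel columns grow to the right and rows downward; lengths in m; the calibration is good to about 2 mm. A picture is of the moment at which its call begins: read the wrist's pose just before it. camera_params takes no time and is no camera call.
- hand_in(): hands the job in; it is judged then, once.
The state is a dict: "clock": time; "joint_pos": joint angles; "joint_velocities": joint speeds; "tau": joint torques, N m; "position": TCP position; "ee_rot": TCP orientation; "ft_force": force on the tool from outside, world axes, zero at the start; "torque": the same for the moment, N m; "grip_width": opening from 0.0 (shut) to 1.0 (fully open); "grasp_force": force on a finger pad.
Only numpy, scipy, OpenCV 4.12 (cv2) and the standard library are available. Lean on these libraries where they do the work, as an engineer would, in place of code of your own. Each camera call takes 0.05 s, during which the arm holds its last target. There are 200 camera calls.

## Working session

There is one attempt and no reset: what is moved stays moved. The work goes in short steps, Python scripts to look and compute and a tool call to move; the robot and the scene stay as the last step left them, time stands still between calls to the robot, and variables do not carry over. Pictures are saved under pics/ and viewed, at most 10 in all, crops included, and the job is handed in when it is done.

Besides the shell and the picture viewer there is one more tool, called in YAML: its name, and indented under it one key for each argument. step_arm: Moves the arm, as the interface text tells. Its arguments: {"type":"object","properties":{"commands":{"type":"array","items":{"type":"number"}},"squeeze":{"type":"number"}},"required":["commands"]}

```bash
mkdir -p pics
python3 - <<'E'
from workcell import *
import cv2,json
o=get_obs(); print({k:(o[k] if isinstance(o[k],(int,float)) else [round(float(x),4) for x in o[k]]) for k in ("clock","position","ee_rot","ft_force","grip_width","joint_pos")})
for n in ("top","side"):
    cv2.imwrite(f"pics/{n}0.png",cv2.resize(camera(n)[:,:,::-1],(800,600),interpolation=cv2.INTER_CUBIC))
for n in ("top","side","wrist"):
    p=camera_params(n); print(n,{k:v for k,v in p.items()})
E
```

```text
{'clock': 0.0, 'position': [0.1441, 0.6077, 0.209], 'ee_rot': [0.1161, 0.9932, -0.0007, -0.0001], 'ft_force': [-0.1006, -0.6079, -0.487], 'grip_width': 0.9956423046421983, 'joint_pos': [-1.3606, 0.3329, -0.0647, 1.4609, 0.0216, 1.3499, -0.0885]}
top {'mtx': array([[445.51793935,   0.        , 261.28715182],
       [  0.        , 445.51793935, 201.16063278],
       [  0.        ,   0.        ,   1.        ]]), 'dist': array([-0.11252389,  0.        ,  0.        ,  0.        ,  0.        ]), 'extrinsics': array([[ 0.00685425, -0.99990585,  0.01188723, -0.03152288],
       [-0.99445651, -0.00806326, -0.10483911,  0.57271657],
       [ 0.10492509, -0.01110274, -0.99441815,  1.5898999 ],
       [ 0.        ,  0.        ,  0.        ,  1.        ]])}
side {'mtx': array([[432.62952127,   0.        , 255.34026942],
       [  0.        , 432.62952127, 190.55505844],
       [  0.        ,   0.        ,   1.        ]]), 'dist': array([-0.00131251,  0.        ,  0.        ,  0.        ,  0.        ]), 'extrinsics': array([[ 0.89267889, -0.45060197, -0.00907025, -0.50945995],
       [-0.27746481, -0.53359842, -0.79892803,  0.23846302],
       [ 0.35515867,  0.71570286, -0.60135824,  1.17122722],
       [ 0.        ,  0.        ,  0.        ,  1.        ]])}
wrist {'mtx': array([[315.44335617,   0.        , 249.12632208],
       [  0.        , 315.44335617, 189.67201076],
       [  0.        ,   0.        ,   1.        ]]), 'dist': array([-0.05784104,  0.        ,  0.        ,  0.        ,  0.        ]), 'tool_from_camera': array([[ 2.04400752e-04, -9.55260984e-01, -2.95764114e-01,
         7.52799688e-02],
       [ 9.99999963e-01,  1.41702381e-04,  2.33422463e-04,
        -2.86580366e-04],
       [-1.81068893e-04, -2.95764150e-01,  9.55260977e-01,
        -1.64900143e-01],
       [ 0.00000000e+00,  0.00000000e+00,  0.00000000e+00,
         1.00000000e+00]])}
```

View pics/top0.png

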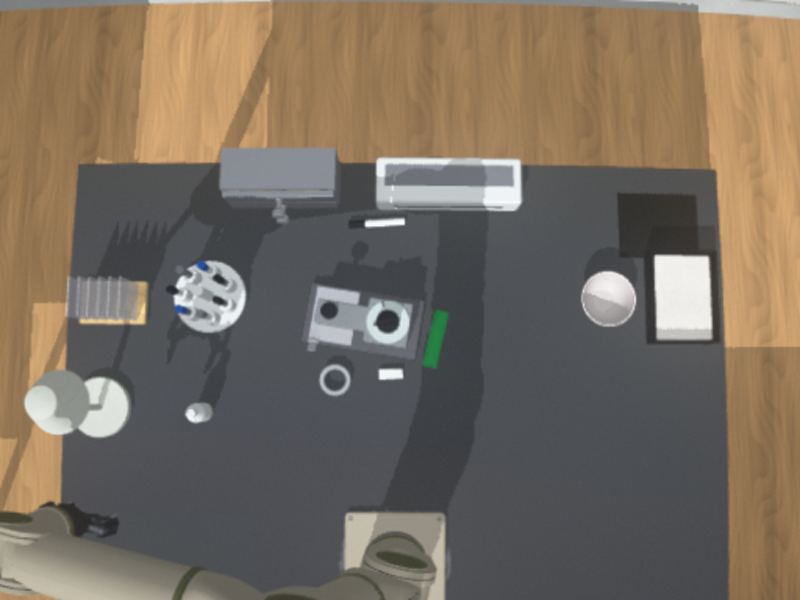

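View pics/side0.png

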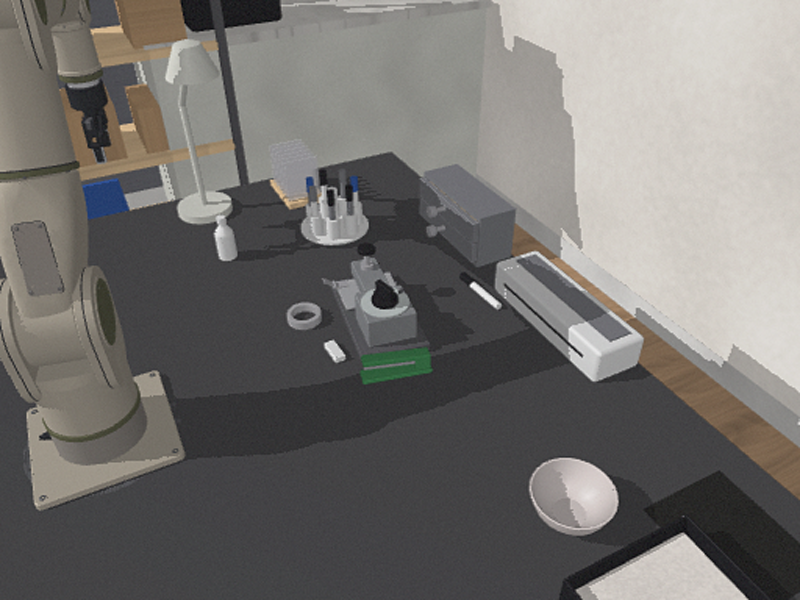

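The top picture shows the punch's knob at about (388,321) and its plunger head at about (329,310), both in 800x600 pixels. The stapler is on the right at (435,340), with the tape roll and eraser in front. I'll enlarge both views around the punch.

```bash
cat > h.py <<'E'
from workcell import *
import cv2, numpy as np
from scipy.spatial.transform import Rotation as R
def cam(n,o=None):
    p=camera_params(n); 
    if n!="wrist": return p["mtx"],p["dist"],p["extrinsics"]
    T=np.eye(4); T[:3,:3]=R.from_quat(o["ee_rot"]).as_matrix(); T[:3,3]=o["position"]
    return p["mtx"],p["dist"],np.linalg.inv(T@p["tool_from_camera"])
def at_z(c,px,z):
    u=cv2.undistortPoints(np.float64([[px]]),c[0],c[1])[0,0]
    E=c[2]; C=-E[:3,:3].T@E[:3,3]; d=E[:3,:3].T@np.array([u[0],u[1],1]); return C+d*(z-C[2])/d[2]
def proj(c,P):
    E=c[2]; return cv2.projectPoints(np.float64(P).reshape(-1,1,3),cv2.Rodrigues(E[:3,:3])[0],E[:3,3],c[0],c[1])[0][:,0]
E
python3 - <<'E'
from h import *
c=cam("top")
s=.64
for n,p,z in (("knob",(388,321),.125),("plunger",(329,310),.132),("stapler",(435,340),.05)):
    print(n,at_z(c,np.array(p)*s,z))
a=camera("top")[172:242,187:293,::-1]; b=camera("side")[150:255,200:290,::-1]
a=cv2.resize(a,None,fx=7.5,fy=7.5,interpolation=cv2.INTER_CUBIC); cv2.imwrite("pics/a.png",a)
E
```

```text
knob [0.54787387 0.01804938 0.125     ]
plunger [0.57026718 0.14693174 0.132     ]
stapler [ 0.51215922 -0.08870798  0.05      ]
```

View pics/a.png

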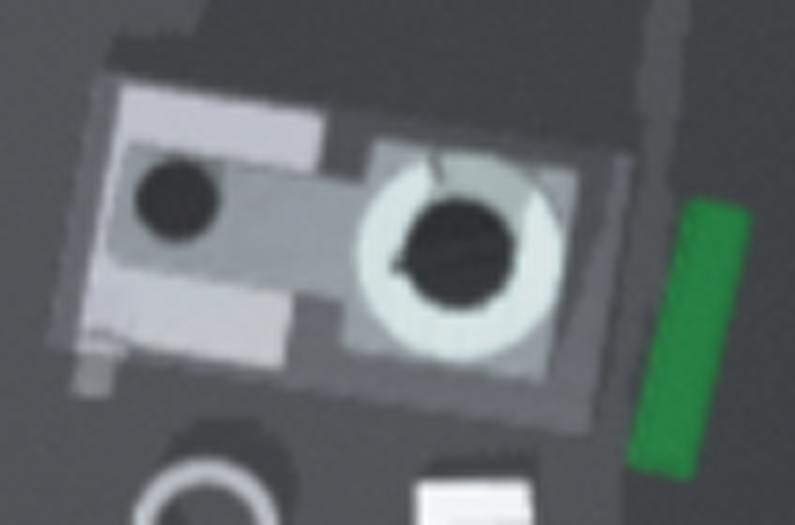

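Enlarged top view: dial centre (460,256), pointer nose tip (397,266), rib inner end (437,180) running to (434,158), plunger head centre (177,200).

Run:
```python
from h import *
c=cam("top")
f=lambda p,z: at_z(c,np.array(p)/7.5-.5+.5/7.5+np.array([187,172]),z)
D=f((460,256),.085);pt=f((397,266),.091);rb=f((435,167),.091);pl=f((177,200),.132)
print(D,pt,rb,pl)
e=f((460,254),.11);print(e)
for q in (pt,rb): v=q-D; print(np.hypot(*v[:2]),np.arctan2(v[1],v[0]))
v=pl-D; print("pl-D",v,np.hypot(*v[:2]),"punch yaw",np.arctan2(v[1],v[0])-np.pi/2)
print(R.from_quat(get_obs()["ee_rot"]).as_matrix().round(3))
for P in ([.15,-.0,.0],):pass
```

```text
[0.55076874 0.02023386 0.085     ] [0.54528283 0.04941959 0.091     ] [0.59187814 0.0322206  0.091     ] [0.57082817 0.14828597 0.132     ]
[0.54931895 0.01976948 0.11      ]
0.029696835506359903 1.7565939463002487
0.04282132033325064 0.2837156062209094
pl-D [0.02005943 0.12805211 0.047     ] 0.1296137451049518 punch yaw -0.15538773489501834
[[-0.973  0.231 -0.   ]
 [ 0.231  0.973 -0.001]
 [-0.    -0.001 -1.   ]]
```

step_arm:
  commands: [50, 0.676, -0.98, 0, 0, 0, -0.366, 50, 0.676, -0.98, 0, 0, 0, -0.366, 50, 0.676, -0.98, 0, 0, 0, -0.366, 50, 0.676, -0.98, 0, 0, 0, -0.366, 50, 0.676, -0.98, 0, 0, 0, -0.366, 50, 0.676, -0.98, 0, 0, 0, -0.366, 50, 0.676, -0.98, 0, 0, 0, -0.366, 50, 0.676, -0.98, 0, 0, 0, -0.366, 50, 0.676, -0.98, 0, 0, 0, -0.366, 50, 0.676, -0.98, 0, 0, 0, -0.366]
  squeeze: 40

```text
clock: 1.45
position: [0.4999, 0.092, 0.2101]
ee_rot: [0.637, 0.771, 0.0, 0.0]
ft_force: [0.9, 1.7, -0.0]
grip_width: 0.582
grasp_force: 0.0
```

step_arm:
  commands: [50, 0.083, -0.12, 0, 0, 0, 0, 50, 0.083, -0.12, 0, 0, 0, 0, 50, 0.083, -0.12, 0, 0, 0, 0, 50, 0.083, -0.12, 0, 0, 0, 0, 50, 0.083, -0.12, 0, 0, 0, 0, 50, 0.083, -0.12, 0, 0, 0, 0, 50, 0.083, -0.12, 0, 0, 0, 0, 50, 0.083, -0.12, 0, 0, 0, 0, 50, 0.083, -0.12, 0, 0, 0, 0, 50, 0.083, -0.12, 0, 0, 0, 0]

```text
clock: 2.7
position: [0.5488, 0.0217, 0.2098]
ee_rot: [0.638, 0.77, 0.0, 0.0]
ft_force: [0.4, 0.2, -0.3]
grip_width: 0.588
grasp_force: 0.0
```

Run:
```python
from h import *
o=get_obs(); print(o["clock"],o["position"],o["ee_rot"],o["joint_pos"])
cv2.imwrite("pics/w.png",cv2.resize(camera("wrist")[:,:,::-1],(800,600),interpolation=cv2.INTER_CUBIC))
c=cam("wrist",o)
print(proj(c,[[.5505,.020,.085],[.5708,.1483,.132],[.592,.0322,.091]])/.64)
```

```text
2.7 [0.54884754 0.0216779  0.20983034] [6.37567037e-01 7.70394881e-01 2.30015498e-05 9.99216752e-06] [-0.6661799   0.17438603  0.61567802  1.69339019 -0.10400797  1.30667805
  0.15767453]
[[391.1936871  276.64596925]
 [489.16116424  42.12436225]
 [463.64508094 272.42090244]]
```

View pics/w.png

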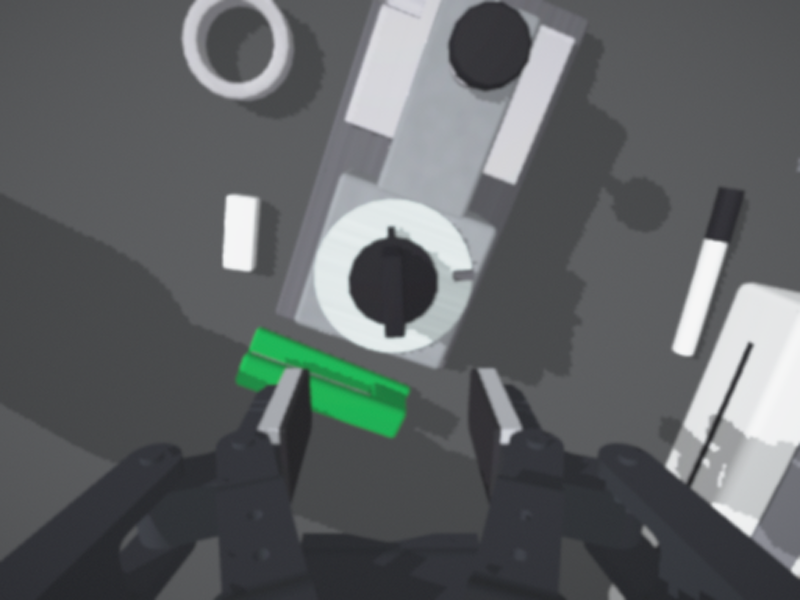

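Wrist view: dial ellipse centre (393,275), pointer tip (391,227), rib inner end (454,276) to outer (473,274), plunger head centre (489,43). The lower end of the grip bar is at (396,338), and the bar is lined up with the fingers.

Run:
```python
from h import *
o=get_obs(); c=cam("wrist",o); f=lambda p,z: at_z(c,np.array(p)*.64,z)
D=f((393.5,275.5),.085);pt=f((391,227),.091);r1=f((454,276),.091);r2=f((473,273.5),.091);pl=f((489,44),.132);b=f((396,337),.125)
print(D,pl,b)
for q in (pt,r1,r2,b): v=q-D; print(np.hypot(*v[:2]),np.arctan2(v[1],v[0]))
```

```text
[0.55176011 0.02093294 0.085     ] [0.57093571 0.14748267 0.132     ] [ 0.55734314 -0.00248182  0.125     ]
0.03060882211546138 1.8103524877242978
0.03601154092009886 0.22411429308273673
0.04734788588911134 0.24824292932534892
0.024071171284454025 -1.3367261926132323
```

step_arm:
  commands: [50, 0.0037, -0.002, 0, 0, 0, 0.0146, 50, 0.0037, -0.002, -0.02, 0, 0, 0.0146, 50, 0.0037, -0.002, -0.05, 0, 0, 0.0146, 50, 0.0037, -0.002, -0.09, 0, 0, 0.0146, 50, 0.0037, -0.002, -0.13, 0, 0, 0.0146, 50, 0.0037, -0.002, -0.16, 0, 0, 0.0146, 50, 0.0037, -0.002, -0.175, 0, 0, 0.0146, 50, 0.0037, -0.002, -0.182, 0, 0, 0.0146, 50, 0.0037, -0.002, -0.182, 0, 0, 0.0146, 50, 0.0037, -0.002, -0.182, 0, 0, 0.0146]

```text
clock: 4.0
position: [0.5515, 0.0205, 0.1013]
ee_rot: [0.62, 0.785, 0.0, 0.0]
ft_force: [-0.4, 0.1, 0.6]
grip_width: 0.586
grasp_force: 0.0
```

step_arm:
  commands: [30, 0, 0, 0, 0, 0, 0, 20, 0, 0, 0, 0, 0, 0, 10, 0, 0, 0, 0, 0, 0, 4, 0, 0, 0, 0, 0, 0, 4, 0, 0, 0, 0, 0, 0, 4, 0, 0, 0, 0, 0, 0, 4, 0, 0, 0, 0, 0, 0, 4, 0, 0, 0, 0, 0, 0, 4, 0, 0, 0, 0, 0, 0, 4, 0, 0, 0, 0, 0, 0]
  squeeze: 40

```text
clock: 5.25
position: [0.5512, 0.0205, 0.1009]
ee_rot: [0.62, 0.785, 0.0, 0.0]
ft_force: [-0.9, 0.4, 6.5]
grip_width: 0.115
grasp_force: 39.3
```

step_arm:
  commands: [4, 0, 0, 0, 0, 0, -0.05, 4, 0, 0, 0, 0, 0, -0.1, 4, 0, 0, 0, 0, 0, -0.15, 4, 0, 0, 0, 0, 0, -0.2, 4, 0, 0, 0, 0, 0, -0.25, 4, 0, 0, 0, 0, 0, -0.3, 4, 0, 0, 0, 0, 0, -0.35, 4, 0, 0, 0, 0, 0, -0.4, 4, 0, 0, 0, 0, 0, -0.45, 4, 0, 0, 0, 0, 0, -0.45]

```text
clock: 6.5
position: [0.5523, 0.0199, 0.101]
ee_rot: [0.981, 0.194, 0.001, 0.001]
ft_force: [4.9, -1.4, 1.1]
grip_width: 0.118
grasp_force: 39.1
```

step_arm:
  commands: [4, 0, 0, 0, 0, 0, 0, 4, 0, 0, 0, 0, 0, 0, 4, 0, 0, 0.001, 0, 0, 0, 4, 0, 0, 0.002, 0, 0, 0, 4, 0, 0, 0.003, 0, 0, 0, 4, 0, 0, 0.004, 0, 0, 0, 4, 0, 0, 0.005, 0, 0, 0, 4, 0, 0, 0.005, 0, 0, 0, 4, 0, 0, 0.005, 0, 0, 0, 4, 0, 0, 0.005, 0, 0, 0]

```text
clock: 7.75
position: [0.5522, 0.0201, 0.1024]
ee_rot: [0.981, 0.195, 0.001, 0.001]
ft_force: [14.7, -2.3, -19.7]
grip_width: 0.117
grasp_force: 39.1
```

step_arm:
  commands: [4, 0.001, 0, -0.003, 0, 0, 0, 4, 0.0017, 0, -0.005, 0, 0, 0, 4, 0.0017, 0, -0.005, 0, 0, 0, 4, 0.0017, 0, -0.005, 0, 0, -0.0222, 4, 0.0017, 0, -0.005, 0, 0, -0.0222, 4, 0.0017, 0, -0.003, 0, 0, -0.0222, 4, 0.0017, 0, -0.001, 0, 0, -0.0222, 4, 0.0017, 0, 0, 0, 0, -0.0222, 4, 0.0017, 0, 0, 0, 0, -0.0222, 4, 0.0017, 0, 0, 0, 0, -0.0222]

```text
clock: 9.0
position: [0.5523, 0.0201, 0.1024]
ee_rot: [0.987, 0.161, 0.0, 0.001]
ft_force: [12.2, -3.6, -16.6]
grip_width: 0.115
grasp_force: 39.7
```

step_arm:
  commands: [4, 0.001, 0, -0.003, 0, 0, 0, 4, 0.0017, 0, -0.005, 0, 0, 0, 4, 0.0017, 0, -0.005, 0, 0, 0, 4, 0.0017, 0, -0.005, 0, 0, -0.0222, 4, 0.0017, 0, -0.005, 0, 0, -0.0222, 4, 0.0017, 0, -0.003, 0, 0, -0.0222, 4, 0.0017, 0, -0.001, 0, 0, -0.0222, 4, 0.0017, 0, 0, 0, 0, -0.0222, 4, 0.0017, 0, 0, 0, 0, -0.0222, 4, 0.0017, 0, 0, 0, 0, -0.0222]

```text
clock: 10.25
position: [0.5526, 0.02, 0.1025]
ee_rot: [0.992, 0.126, -0.001, 0.001]
ft_force: [5.8, -5.8, -12.4]
grip_width: 0.108
grasp_force: 40.4
```

step_arm:
  commands: [4, 0, 0.001, -0.003, 0, 0, 0, 4, 0, 0.001, -0.006, 0, 0, 0, 4, 0, 0.001, -0.006, 0, 0, 0, 4, 0, 0.001, -0.006, 0, 0, -0.0222, 4, 0, 0.001, -0.006, 0, 0, -0.0222, 4, 0, 0.001, -0.003, 0, 0, -0.0222, 4, 0, 0.001, -0.001, 0, 0, -0.0222, 4, 0, 0.001, 0, 0, 0, -0.0222, 4, 0, 0.001, 0, 0, 0, -0.0222, 4, 0, 0.001, 0, 0, 0, -0.0222]
  squeeze: 60

```text
clock: 11.5
position: [0.5526, 0.0201, 0.1027]
ee_rot: [0.996, 0.091, -0.001, 0.001]
ft_force: [4.4, -6.9, -8.4]
grip_width: 0.1
grasp_force: 58.8
```

step_arm:
  commands: [4, 0, 0.001, -0.003, 0, 0, 0, 4, 0, 0.001, -0.006, 0, 0, 0, 4, 0, 0.001, -0.007, 0, 0, 0, 4, 0, 0.001, -0.007, 0, 0, -0.0222, 4, 0, 0.001, -0.007, 0, 0, -0.0222, 4, 0, 0.001, -0.003, 0, 0, -0.0222, 4, 0, 0.001, -0.001, 0, 0, -0.0222, 4, 0, 0.001, 0.001, 0, 0, -0.0222, 4, 0, 0.001, 0.002, 0, 0, -0.0222, 4, 0, 0.001, 0.002, 0, 0, -0.0222]

```text
clock: 12.75
position: [0.5525, 0.0201, 0.1043]
ee_rot: [0.998, 0.056, -0.001, 0.001]
ft_force: [2.7, -8.5, -3.6]
grip_width: 0.101
grasp_force: 59.6
```

step_arm:
  commands: [4, 0, 0, 0.002, 0, 0, 0, 4, 0, 0, 0.004, 0, 0, 0, 4, 0, 0, 0.006, 0, 0, 0, 4, 0, 0, 0.008, 0, 0, 0, 4, 0, 0, 0.01, 0, 0, 0, 4, 0, 0, 0.012, 0, 0, 0, 4, 0, 0, 0.014, 0, 0, 0, 4, 0, 0, 0.016, 0, 0, 0, 4, 0, 0, 0.017, 0, 0, 0, 4, 0, 0, 0.017, 0, 0, 0]

```text
clock: 14.0
position: [0.5521, 0.0202, 0.1134]
ee_rot: [0.998, 0.056, -0.001, 0.001]
ft_force: [5.4, -7.4, -15.0]
grip_width: 0.099
grasp_force: 58.7
```

step_arm:
  commands: [4, 0, 0, 0.002, 0, 0, 0, 4, 0, 0, 0.003, 0, 0, 0, 4, 0, 0, 0.003, 0, 0, 0, 40, 0, 0, 0, 0, 0, 0, 40, 0, 0, 0, 0, 0, 0, 40, 0, 0, 0, 0, 0, 0, 40, 0, 0, 0, 0, 0, 0, 40, 0, 0, 0.03, 0, 0, 0, 40, 0, 0, 0.08, 0, 0, 0, 40, 0, 0, 0.14, 0, 0, 0]

```text
clock: 15.25
position: [0.553, 0.0215, 0.201]
ee_rot: [0.998, 0.056, 0.0, 0.0]
ft_force: [0.8, 0.5, -0.2]
grip_width: 0.466
grasp_force: 0.0
```

Run:
```python
from h import *
o=get_obs(); print(o["clock"],o["position"],o["ee_rot"],o["grip_width"])
cv2.imwrite("pics/w2.png",cv2.resize(camera("wrist")[:,:,::-1],(640,480),interpolation=cv2.INTER_CUBIC))
s=camera("side"); c=cam("side"); q=proj(c,[[.552,.02,.125]])[0].astype(int); print(q)
cv2.imwrite("pics/s2.png",cv2.resize(s[q[1]-45:q[1]+45,q[0]-60:q[0]+60,::-1],(800,600),interpolation=cv2.INTER_CUBIC))
```

```text
15.25 [0.55300521 0.02152851 0.20096262] [9.98435899e-01 5.59084101e-02 5.82513622e-05 5.09044517e-05] 0.466497233288507
[246 182]
```

View pics/w2.png

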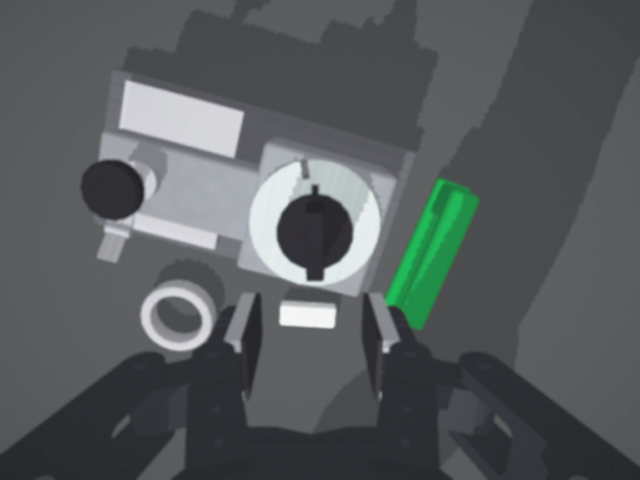

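View pics/s2.png

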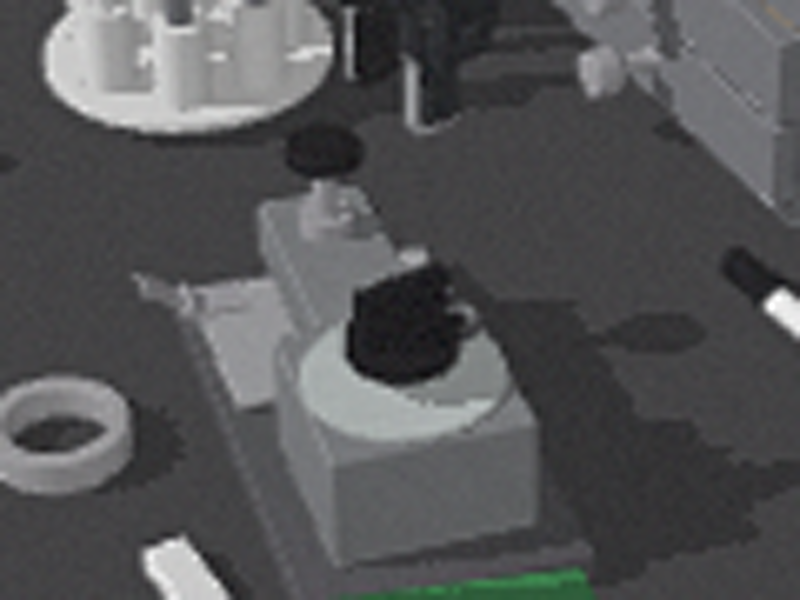

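Wrist view: pointer tip at (315,186), rib inner end at (306,178), and the skirt spans x 277 to 353. In the side view the knob stands higher. I'll check the height numerically.

Run:
```python
from h import *
o=get_obs(); c=cam("wrist",o)
K=np.array([.5518,.0207]); a=.1122
u=np.array([np.cos(a),np.sin(a)]); v=np.array([-u[1],u[0]])
f=lambda d,z:[*(K+d),z]
for h in (0,.001,.012):
    print(h,"tip,skirtL,skirtR,bar end top",(proj(c,[f(.033*u,.091+h),f(.027*v,.095+h),f(-.027*v,.095+h),f(-.023*u,.125+h)])/.8).round(1).tolist())
print("rib",(proj(c,[f(.036*np.array([np.cos(.236),np.sin(.236)]),.091)])/.8).round(1))
print("plunger tilt target",o["position"], (np.array([.5709,.1477])-o["position"][:2])/.6)
t=at_z(c,np.array([315,186])*.8,.103); print("tip-rib dist", np.hypot(*(t[:2]-at_z(c,np.array([306,178])*.8,.091)[:2])))
```

```text
0 tip,skirtL,skirtR,bar end top [[311.5, 184.3], [274.2, 230.6], [348.8, 230.6], [311.5, 276.1]]
0.001 tip,skirtL,skirtR,bar end top [[311.5, 184.5], [274.1, 231.0], [349.0, 231.0], [311.5, 276.7]]
0.012 tip,skirtL,skirtR,bar end top [[311.5, 187.1], [272.6, 235.3], [350.4, 235.3], [311.4, 283.3]]
rib [[305.2 180.5]]
plunger tilt target [0.55523157 0.02135865 0.20377032] [0.02611405 0.21056891]
tip-rib dist 0.007275281503717123
```

Run:
```python
from h import *
o=get_obs(); c=cam("wrist",o); s=cam("side")
K=np.array([.5518,.0207]); a=.1122
u=np.array([np.cos(a),np.sin(a)]); v=np.array([-u[1],u[0]])
th=np.linspace(0,2*np.pi,60)
for h in (0,.012):
    P=[[*(K+.023*i*u+.006*j*v),.125+h] for i in(1,-1) for j in (1,-1)]
    q=(proj(s,P)-[186,137])*6.667; print(h,"side bar top corners",q.round(0).tolist())
    q=(proj(s,[[*(K+.027*np.array([np.cos(t),np.sin(t)])),.086+h] for t in th])-[186,137])*6.667; print("skirt bottom: lowest",q[:,1].max(),"left",q[:,0].min(),"right",q[:,0].max())
    q=(proj(s,[[*(K+.048*np.array([np.cos(t),np.sin(t)])),.085] for t in th])-[186,137])*6.667; print("dial low",q[:,1].max(),q[:,0].min(),q[:,0].max())
    print("wrist",(proj(c,[[*(K+.033*u),.091+h],[*(K+.027*v),.095+h],[*(K-.027*v),.095+h],[*(K-.023*u),.125+h],[*(K-.023*u),.095+h]])*1.5625).round(1).tolist())
w=camera("wrist"); cv2.imwrite("pics/w3.png",cv2.resize(w[:,:,::-1],(800,600),interpolation=cv2.INTER_CUBIC)[180:400,280:500].repeat(2,0).repeat(2,1))
```

```text
0 side bar top corners [[437.0, 278.0], [452.0, 291.0], [352.0, 311.0], [366.0, 324.0]]
skirt bottom: lowest 405.17921871733205 left 345.2792421194012 right 462.2664930848788
dial low 435.73791396417687 299.85891477372206 507.7201125526912
wrist [[389.4, 230.4], [342.7, 288.2], [436.0, 288.2], [389.3, 345.1], [389.4, 325.6]]
0.012 side bar top corners [[437.0, 256.0], [451.0, 269.0], [351.0, 289.0], [365.0, 302.0]]
skirt bottom: lowest 384.1996253731276 left 344.4040294450711 right 462.0292113677192
dial low 435.73791396417687 299.85891477372206 507.7201125526912
wrist [[389.3, 233.9], [340.7, 294.2], [438.0, 294.2], [389.3, 354.1], [389.4, 332.9]]
```

The side view's skirt bottom (y≈383) and bar top (y≈262 to 290) match a knob pulled out 12 mm. Next is the plunger.

step_arm:
  commands: [0, 0.013, 0.1, 0, 0, 0, 0, 0, 0.026, 0.16, 0, 0, 0, 0, 0, 0.026, 0.2105, 0, 0, 0, 0, 0, 0.026, 0.2105, 0, 0, 0, 0, 0, 0.026, 0.2105, 0, 0, 0, 0, 0, 0.026, 0.2105, -0.03, 0, 0, 0, 0, 0.026, 0.2105, -0.06, 0, 0, 0, 0, 0.026, 0.2105, -0.09, 0, 0, 0, 0, 0.026, 0.2105, -0.105, 0, 0, 0, 0, 0.026, 0.2105, -0.105, 0, 0, 0]

```text
clock: 16.65
position: [0.5684, 0.1478, 0.1353]
ee_rot: [0.998, 0.056, -0.001, 0.0]
ft_force: [0.5, -0.2, 0.2]
grip_width: 0.0
grasp_force: 0.0
```

step_arm:
  commands: [0, 0.004, 0, 0, 0, 0, 0, 0, 0.004, 0, -0.005, 0, 0, 0, 0, 0.004, 0, -0.01, 0, 0, 0, 0, 0.004, 0, -0.015, 0, 0, 0, 0, 0.004, 0, -0.02, 0, 0, 0, 0, 0.004, 0, -0.024, 0, 0, 0, 0, 0.004, 0, -0.026, 0, 0, 0, 0, 0.004, 0, -0.027, 0, 0, 0, 0, 0.004, 0, -0.027, 0, 0, 0, 0, 0.004, 0, -0.027, 0, 0, 0]

```text
clock: 17.9
position: [0.5712, 0.148, 0.1199]
ee_rot: [0.998, 0.056, 0.0, 0.0]
ft_force: [1.4, -0.6, -0.2]
grip_width: 0.002
grasp_force: 0.0
```

Run:
```python
from h import *
o=get_obs(); print(o["position"],o["ft_force"],o["torque"],o["grip_width"])
s=camera("side"); c=cam("side"); q=proj(c,[[.571,.148,.125]])[0].astype(int); print(q)
cv2.imwrite("pics/s3.png",cv2.resize(s[q[1]-45:q[1]+45,q[0]-60:q[0]+60,::-1],(800,600),interpolation=cv2.INTER_CUBIC))
```

```text
[0.5711589  0.14801126 0.11989198] [ 1.42912871 -0.55554604 -0.16712982] [ 0.03124797 -0.04370912 -0.01208138] 0.0015647900647190612
[234 160]
```

View pics/s3.png

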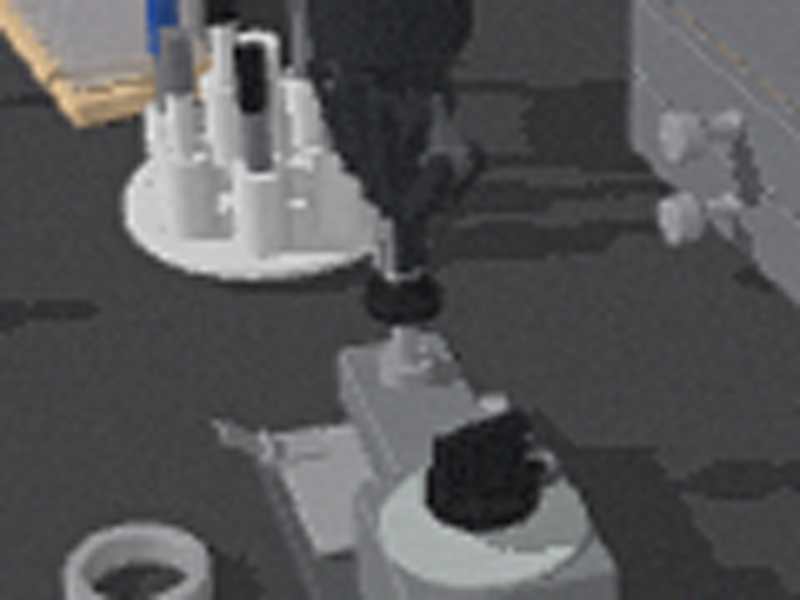

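The side view shows the head still up at (405,297), with the fingertips just at or above it around (395,275). I'll check from the wrist.

Run:
```python
from h import *
o=get_obs(); c=cam("wrist",o); s=cam("side")
cv2.imwrite("pics/w4.png",cv2.resize(camera("wrist")[:,:,::-1],(800,600),interpolation=cv2.INTER_CUBIC))
print("TCP in wrist",proj(c,[o["position"],[.571,.1477,.132],[.571,.1477,.12]])*1.5625)
for z in (.12,.126,.132,.138): print(z,(proj(s,[[*o["position"][:2],z]])-[174,115])*6.667)
```

```text
TCP in wrist [[388.30296897 360.80108724]
 [388.963369   376.16765883]
 [388.98909042 361.39230854]]
0.12 [[404.28920477 309.41402391]]
0.126 [[403.82290356 299.06866855]]
0.132 [[403.3542052 288.6700324]]
0.138 [[402.88309122 278.21770386]]
```

View pics/w4.png

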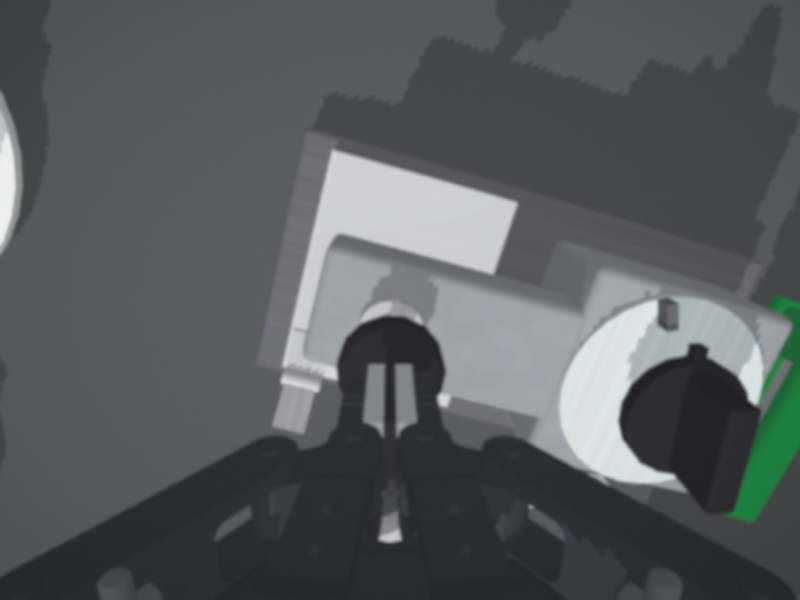

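Run:
```python
from h import *
o=get_obs(); print(o["position"],o["joint_velocities"].round(4) if hasattr(o["joint_velocities"],'round') else o["joint_velocities"],o["ft_force"],o["tau"])
K=np.array([.5518,.0207]);th=np.linspace(0,2*np.pi,90)
for dz in (0,.012):
    p=dict(o); p["position"]=np.array(o["position"])+[0,0,dz]; c=cam("wrist",p)
    d=proj(c,[[*(K+.048*np.array([np.cos(t),np.sin(t)])),.085] for t in th])*1.5625
    print(dz,"dial",d.min(0),d.max(0))
    for z in (.132,.122):
        h=proj(c,[[.571+.019*np.cos(t),.1477+.019*np.sin(t),z] for t in th])*1.5625; print("  head",z,h.min(0),h.max(0))
```

```text
[0.57116138 0.14800643 0.11991075] [ 0.0005  0.0005  0.0015 -0.0006 -0.0004 -0.0007  0.0007] [-0.20709325  0.19742873  0.52337279] [ 2.19005880e-03 -4.89387631e+01  1.27254322e+01 -3.49409223e+01
  1.61173189e-02  2.04348529e-03 -1.62035476e-04]
0 dial [554.96511897 294.97530623] [757.93878476 480.83919437]
  head 0.132 [333.59031032 324.14242516] [444.55554699 424.56426849]
  head 0.122 [336.56415305 314.13709398] [441.61849636 410.07444641]
0.012 dial [547.11699556 287.23855656] [741.01678347 465.95417082]
  head 0.132 [337.12174563 312.26727246] [441.06778273 407.35143673]
  head 0.122 [339.74384234 303.50003009] [438.47795277 394.52048715]
```

step_arm:
  commands: [0, 0, 0, -0.001, 0, 0, 0, 0, 0, 0, -0.002, 0, 0, 0, 0, 0, 0, -0.003, 0, 0, 0, 0, 0, 0, -0.004, 0, 0, 0, 0, 0, 0, -0.005, 0, 0, 0, 0, 0, 0, -0.005, 0, 0, 0, 0, 0, 0, -0.005, 0, 0, 0, 0, 0, 0, -0.005, 0, 0, 0, 0, 0, 0, -0.005, 0, 0, 0, 0, 0, 0, -0.005, 0, 0, 0]

```text
clock: 19.25
position: [0.5711, 0.148, 0.1169]
ee_rot: [0.998, 0.056, 0.0, 0.0]
ft_force: [0.2, -0.5, -0.1]
grip_width: 0.002
grasp_force: 0.0
```

Run:
```python
from h import *
from scipy.optimize import least_squares
o=get_obs(); c=cam("wrist",o); t=cam("top"); s=cam("side")
th=np.linspace(0,2*np.pi,180)
# head rim fit: top view centre, side view rim extents, wrist(0.1199) rim extents
o1=dict(o); o1["position"]=np.array([.57116,.14801,.1199]); w1=cam("wrist",o1)
o0=dict(o); o0["position"]=np.array([.5488,.0217,.2098]); o0["ee_rot"]=np.array([.63757,.77039,0,0]); w0=cam("wrist",o0)
def rim(p,cc): return proj(cc,[[p[0]+.019*np.cos(a),p[1]+.019*np.sin(a),p[2]] for a in th])
def show(p):
    a=rim(p,w1)*1.5625; b=rim(p,w0)*1.5625; d=(rim(p,s)-[174,115])*6.667; e=(rim(p,t)-[187,172]+.43)*7.5
    for n,q in (("w1 L339 R444 T316",a),("w0 L448 R531 T2 B~87",b),("side L365 R442 T271",d),("top 135-219,159-241",e)): print(n,q.min(0).round(),q.max(0).round())
for p in ([.571,.148,.132],[.571,.148,.12],[.568,.147,.126]): print(p); show(p)
a=camera("side")[115:205,174:294,::-1]; b=camera("wrist")[:,:,::-1]
a=cv2.resize(a,(600,450),interpolation=cv2.INTER_CUBIC)
b=cv2.resize(b[190:300,180:310],None,fx=450/110,fy=450/110,interpolation=cv2.INTER_CUBIC)
im=np.hstack([a[:,150:450],b[:,:500]]); print(im.shape); cv2.imwrite("pics/m.png",im)
```

```text
[0.571, 0.148, 0.132]
w1 L339 R444 T316 [333. 324.] [444. 424.]
w0 L448 R531 T2 B~87 [447.  -2.] [531.  88.]
side L365 R442 T271 [364. 268.] [442. 310.]
top 135-219,159-241 [136. 158.] [219. 241.]
[0.571, 0.148, 0.12]
w1 L339 R444 T316 [336. 312.] [440. 407.]
w0 L448 R531 T2 B~87 [444.   5.] [524.  91.]
side L365 R442 T271 [365. 288.] [443. 331.]
top 135-219,159-241 [139. 161.] [222. 244.]
[0.568, 0.147, 0.126]
w1 L339 R444 T316 [337. 326.] [443. 423.]
w0 L448 R531 T2 B~87 [439.   3.] [521.  91.]
side L365 R442 T271 [360. 281.] [438. 323.]
top 135-219,159-241 [139. 166.] [223. 249.]
(450, 800, 3)
```

View pics/m.png

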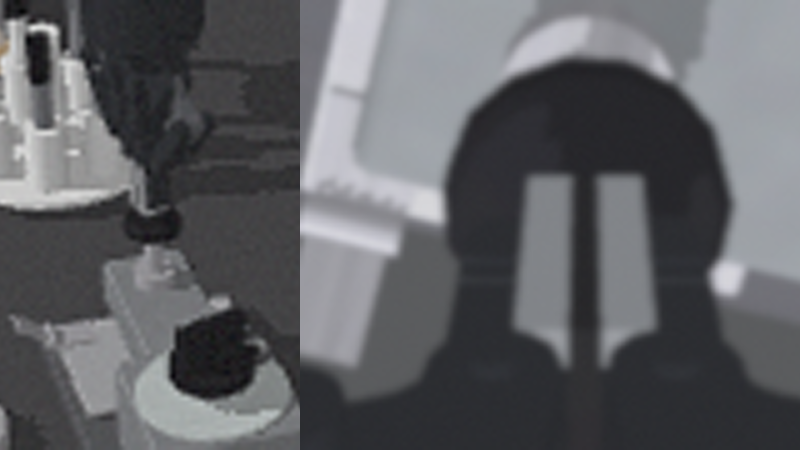

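Run:
```python
from h import *
now=cv2.cvtColor(camera("side"),cv2.COLOR_RGB2GRAY)
s0=cv2.cvtColor(cv2.resize(cv2.imread("pics/side0.png"),(512,384),interpolation=cv2.INTER_AREA),cv2.COLOR_BGR2GRAY)
s2=cv2.cvtColor(cv2.resize(cv2.imread("pics/s2.png"),(120,90),interpolation=cv2.INTER_AREA),cv2.COLOR_BGR2GRAY)
s3=cv2.cvtColor(cv2.resize(cv2.imread("pics/s3.png"),(120,90),interpolation=cv2.INTER_AREA),cv2.COLOR_BGR2GRAY)
r=range(150,178)
for x in (231,235,238):
    print(x,"rows",list(r)); print(" s0 ",s0[150:178,x]);print(" s2 ",s2[13:41,x-186]);print(" s3 ",s3[35:63,x-174]);print(" now",now[150:178,x])
print(get_obs()["ft_force"])
```

```text
231 rows [150, 151, 152, 153, 154, 155, 156, 157, 158, 159, 160, 161, 162, 163, 164, 165, 166, 167, 168, 169, 170, 171, 172, 173, 174, 175, 176, 177]
 s0  [149 112  58  51  52  50  37  34  36  34  40  44  31  51  64  68 107 134
 143 142 146 145 134 120 118 118 117 117]
 s2  [149 114  59  48  52  53  41  37  37  36  39  40  31  51  66  67 111 132
 144 144 147 144 135 119 116 118 119 119]
 s3  [126 101 105 108 112 106  83  41  34  38  39  42  32  53  63  65 107 132
 144 143 145 146 135 118 119 118 116 116]
 now [127 126 102 101  99 104 109  55  36  31  44  43  31  56  66  61 112 135
 146 143 147 145 136 111 119 118 117 115]
235 rows [150, 151, 152, 153, 154, 155, 156, 157, 158, 159, 160, 161, 162, 163, 164, 165, 166, 167, 168, 169, 170, 171, 172, 173, 174, 175, 176, 177]
 s0  [ 49  50  53  54  54  45  35  33  31  33  40  34  23  52 107 113 114 112
 112 127 142 118 115 117 117 118 117 116]
 s2  [ 50  52  51  54  55  47  35  37  36  33  33  35  28  55 107 113 114 113
 112 128 143 117 115 118 119 116 119 118]
 s3  [ 36  38  33  37  38  46  77  39  27  35  35  35  34  51 105 115 114 113
 114 127 143 117 115 117 118 118 116 117]
 now [ 40  37  34  42  40  32  57  74  33  33  33  39  22  45 113 112 112 112
 113 127 149 115 115 116 118 118 117 119]
238 rows [150, 151, 152, 153, 154, 155, 156, 157, 158, 159, 160, 161, 162, 163, 164, 165, 166, 167, 168, 169, 170, 171, 172, 173, 174, 175, 176, 177]
 s0  [ 52  53  51  53  51  52  47  36  32  33  29  29  34  61  71 115 121 111
 104 126 106  99  96 114 118 117 119 118]
 s2  [ 53  55  53  54  48  51  47  34  32  32  29  24  35  62  68 117 119 113
 105 126 104  99  95 119 119 119 119 119]
 s3  [ 53  64  51  48  47  53  42  31  23  27  31  26  28  62  69 116 121 113
 106 126 104 100  96 116 118 115 116 120]
 now [ 52  50  49  50  48  46  39  30  31  26  29  22  32  70  64 120 119 108
 102 135 103 101  90 118 117 116 119 120]
[ 0.40006872 -0.33597648  0.13012499]
```

The head hasn't moved. The fingertips appear to end about 15 mm above the reported TCP, just above the head. I'll carry on down and watch the force.

step_arm:
  commands: [0, 0, 0, -0.001, 0, 0, 0, 0, 0, 0, -0.002, 0, 0, 0, 0, 0, 0, -0.003, 0, 0, 0, 0, 0, 0, -0.004, 0, 0, 0, 0, 0, 0, -0.005, 0, 0, 0, 0, 0, 0, -0.006, 0, 0, 0, 0, 0, 0, -0.007, 0, 0, 0, 0, 0, 0, -0.008, 0, 0, 0, 0, 0, 0, -0.008, 0, 0, 0, 0, 0, 0, -0.008, 0, 0, 0]

```text
clock: 20.65
position: [0.5712, 0.148, 0.1121]
ee_rot: [0.998, 0.056, 0.0, 0.0]
ft_force: [-0.4, -0.4, 0.1]
grip_width: -0.0
grasp_force: 0.0
```

step_arm:
  commands: [0, 0, 0, -0.001, 0, 0, 0, 0, 0, 0, -0.002, 0, 0, 0, 0, 0, 0, -0.003, 0, 0, 0, 0, 0, 0, -0.004, 0, 0, 0, 0, 0, 0, -0.005, 0, 0, 0, 0, 0, 0, -0.006, 0, 0, 0, 0, 0, 0, -0.007, 0, 0, 0, 0, 0, 0, -0.008, 0, 0, 0, 0, 0, 0, -0.008, 0, 0, 0, 0, 0, 0, -0.008, 0, 0, 0]

```text
clock: 21.9
position: [0.5712, 0.148, 0.1073]
ee_rot: [0.998, 0.056, 0.0, 0.0]
ft_force: [-0.9, -0.5, 5.6]
grip_width: 0.001
grasp_force: 2.5
```

Run:
```python
from h import *
print(get_obs()["ft_force"])
now=cv2.cvtColor(camera("side"),cv2.COLOR_RGB2GRAY)
for x in (231,235,238): print(x,now[150:178,x])
a=cv2.resize(camera("side")[115:205,174:294,::-1],(600,450),interpolation=cv2.INTER_CUBIC)
b=cv2.resize(camera("wrist")[190:300,180:310,::-1],None,fx=450/110,fy=450/110,interpolation=cv2.INTER_CUBIC)
cv2.imwrite("pics/m2.png",np.hstack([a[:,150:450],b[:,:500]]))
```

```text
[-0.92795994 -0.51834727  5.55284275]
231 [ 65 125 105 104  99 104 104 108 109  66  37  36  42  35  55  62 108 132
 146 146 149 149 135 118 119 116 118 117]
235 [ 45  47  38  36  38  41  32  39  29  79  29  33  35  24  45 118 116 110
 110 126 147 114 116 114 117 116 119 118]
238 [ 36  50  53  51  50  50  64  62  44  21  29  30  31  37  65 119 116 109
 103 132 104 102  94 117 116 114 118 118]
```

Contact at 5.6 N, about 4 mm pressed. Next is the full press.

step_arm:
  commands: [0, 0, 0, -0.003, 0, 0, 0, 0, 0, 0, -0.006, 0, 0, 0, 0, 0, 0, -0.009, 0, 0, 0, 0, 0, 0, -0.012, 0, 0, 0, 0, 0, 0, -0.014, 0, 0, 0, 0, 0, 0, -0.016, 0, 0, 0, 0, 0, 0, -0.017, 0, 0, 0, 0, 0, 0, -0.017, 0, 0, 0, 0, 0, 0, -0.017, 0, 0, 0, 0, 0, 0, -0.017, 0, 0, 0]

```text
clock: 23.3
position: [0.5713, 0.1481, 0.0986]
ee_rot: [0.998, 0.056, 0.0, -0.001]
ft_force: [-8.7, -1.9, 20.8]
grip_width: -0.002
grasp_force: 10.4
```

20.8 N, so the plunger is at its stop. Lift off.

step_arm:
  commands: [0, 0, 0, 0.005, 0, 0, 0, 0, 0, 0, 0.012, 0, 0, 0, 0, 0, 0, 0.02, 0, 0, 0, 0, 0, 0, 0.03, 0, 0, 0, 0, 0, 0, 0.05, 0, 0, 0, 0, 0, 0, 0.08, 0, 0, 0, 0, 0, 0, 0.12, 0, 0, 0, 0, 0, 0, 0.16, 0, 0, 0, 0, 0, 0, 0.16, 0, 0, 0, 0, 0, 0, 0.16, 0, 0, 0]

```text
clock: 24.55
position: [0.5709, 0.148, 0.193]
ee_rot: [0.998, 0.056, -0.0, -0.0]
ft_force: [-0.6, 0.5, -0.2]
grip_width: 0.002
grasp_force: 0.0
```

Run:
```python
from h import *
o=get_obs(); print(o["clock"],o["position"],o["ft_force"])
now=cv2.cvtColor(camera("side"),cv2.COLOR_RGB2GRAY)
for x in (231,235,238): print(x,now[150:178,x])
s2=cv2.cvtColor(cv2.resize(cv2.imread("pics/s2.png"),(120,90),interpolation=cv2.INTER_AREA),cv2.COLOR_BGR2GRAY)
d=cv2.absdiff(now[137:227,186:306],s2); print("knob region diff",d[35:65,45:85].max(), "mean",d[35:65,45:85].mean())
```

```text
24.55 [0.57093087 0.14801849 0.1929659 ] [-0.58154444  0.48452785 -0.20879045]
231 [149 120  54  51  50  55  35  34  35  34  38  40  29  53  65  61 110 131
 144 145 148 148 137 113 119 120 118 115]
235 [ 53  53  55  52  50  48  29  34  34  37  37  38  27  45 114 110 114 111
 111 125 151 114 115 117 119 120 116 119]
238 [ 52  54  51  54  49  55  47  31  37  36  24  20  27  68  66 120 117 108
 103 134 103 104  94 120 117 116 119 117]
knob region diff 15 mean 2.658333333333333
```

The plunger is back up, the knob is still out and unchanged, and the arm is clear. I'm handing in.

```bash
python3 -c "
from workcell import *
print(hand_in())"
```

```text
the job is handed in; nothing more can be done
None
```

I turned the knob to the rib and pulled it out about 12 mm until it locked, then pressed the plunger to its stop (20.8 N) and let it spring back up; no bystander was touched. I handed the job in at about 24.6 s of the 64 s allowed, and no verdict was shown.

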